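# Seat the desiccator in its corner stops and crack the sealed lid

### The arm

A 6-joint arm with a two-finger parallel gripper is mounted at the origin on the work surface. World frame = base frame: x ahead of the robot, y to its left, z up, the work surface at z = 0. Lengths are in m, angles in rad, forces in N, time in s.
With the tool pointing down it reaches from about 0.35 to 0.775 m from the base axis. Payload 5.5 kg.
Tool frame: the origin (TCP) lies midway between the tips of the shut fingers; the grasp point (between the pads) lies 19 mm behind it; z points along the fingers, y is the line along which they close (so a half turn about z gives the same grasp; the last joint's range is limited). The gripper opens to 85 mm and grips with 20 to 120 N. Pads are 22 mm wide; open, the fingers measure 114 mm over their backs; the gripper's body (76 mm by 85 mm) begins 54 mm behind the grasp point. The pads swing forward as they close: fully open they stand 13 mm farther back than shut.
Start: joints at [-1.338, 0.313, 0.046, 1.304, 0, 1.431], TCP at [0.209, -0.536, 0.231] pointing down, gripper open.
Joint ranges: [-2.76, 2.76], [-0.86, 1.69], [-1.03, 1.26], [-2.2, 2.34], [-1.47, 1.5], [-3.14, 3.14]. Speed limits (rad/s): [2.57, 2.57, 3.14, 3.14, 3.14, 3.14].

### API

Orientations are given as a unit quaternion [w, x, y, z].
In Python, from workcell import env gives the robot as it stands. The module is installed in compiled form; this text tells all that it offers.
- The arm moves only by the tool carry_out, never from a script. Its argument "series" is a list of rows, each an object with "delta_rot": the turn, a rotation vector about the world's x, y, z normalised to -1 to 1, where 1 is 0.1 rad, a list of three; "travel": the shift along the world's x, y, z normalised to -1 to 1, where 1 is 0.025 m, a list of three; "fingers": the closure, from -1 (fully open) to 1 (shut). In form: [{"delta_rot": [ax, ay, az], "travel": [tx, ty, tz], "fingers": fingers}, ...]. A call has 1 to 5 rows; each row shifts and turns the commanded pose from where the row before left it; what a row does not reach is not made up. A row lasts 1/8 s, in which the tool goes at most 62.5 mm and 10.7 degrees, less where a joint would pass 70% of its speed; a pose out of reach is approached as far as the arm can. A call with a number of a shift or a turn outside -1 to 1 is refused whole. A call with a gripper value outside its range is refused whole. The fingers move at their own pace and stop on an object; "squeeze" is the grip in N (left out, the last holds). Time passes only in rows, so rows that do not move let the fingers close. It gives the time, the measured TCP pose, the force, the opening and the grip force at its end, in the units of the state.
- env.get_state(): the state, without advancing time (a new reading comes with each control period).
- env.read_camera(name): name is "scene" or "top"; returns a dict with "color" (400x640x3 uint8, red, green, blue), "fx", "fy", "cx", "cy" (pixels), "D" ([k1, k2, p1, p2, k3] as OpenCV has them; the pictures are not rectified), "world_from_camera" (4x4, takes a point from camera to world coordinates). Camera axes: x right, y up, looking along -z (the intrinsics and any distortion apply to the point x, -y, -z); pixel columns grow to the right and rows downward; lengths in m; the calibration is good to about 2 mm. A picture is of the moment at which its call begins. There is no depth.
- env.hand_in(): hands the job in; it is judged then, once.
The state is a dict: "clock": time; "joint_pos": joint angles; "qvel": joint speeds; "tau": joint torques, N m; "tcp_pos": TCP position; "orientation": TCP orientation; "wrist_force": force on the tool from outside, world axes, zero at the start; "ft_torque": the same for the moment, N m; "finger_gap": finger opening in m; "grip_force": force on a finger pad.
Only numpy, scipy, OpenCV 4.12 (cv2) and the standard library are available. Lean on these libraries where they do the work, as an engineer would, in place of code of your own. Each camera call takes 0.05 s, during which the arm holds its last target. There are 200 camera calls.

### The job

Push the white desiccator box back on the bench, lid shut, until it sits square against both the rear and the side aluminium stop. Then take the lid by its black handle, break the sticky gasket free without letting the lid fly up or the box leave its stops, and hold the lid cracked open with about 20 mm of gap at its front edge so that air can bleed in. Finish while still holding the lid there, and leave the bottle, vial rack and jar alone.

Things in the scene. Friction and masses are not known exactly. Their poses are not given: they have to be found in the camera images.
- stops: Fixed aluminium corner: two rails 22 mm thick, 30 mm tall, on a 1 mm dark grey mat. Origin: bench level, where the stop faces meet. Rear stop runs along +y (face x = 0, y -22 to 260 mm; the box comes to it in +x). Side stop runs along -x (face y = 0, x -150 to 0 mm; the box comes to it in -y). x points roughly away from the robot, y to its left.
- desiccator: White loose box, about 3.2 kg, on slippery feet: slides at 5 to 11 N, push it, do not lift. 180 (x) by 190 (y) mm, flat walls 6 to 86 mm above the bench, lid top 100 mm. Origin: centre of footprint, bench level. Front (handle side) is -x. Home: parallel to the stops, origin at x -90, y +95 mm in the stops' frame; starts 2 to 7 cm short, turned up to 9 degrees.
- lid: Grey-framed clear lid, 180 x 190 x 14 mm, 0.4 kg. Origin: middle of the hinge line, along y at the rear rim (x +90, y 0, z 86 mm in the box frame). Shut, its axes match the box's. Opens about +y: front rises. Gasket: pulled up at the handle it gives at 11 to 15 N within the first 1 to 2 mm, halves by 4 mm of front gap; past 6 mm the lid weighs 2 to 4 N there. Let go, it falls shut and sticks.
- lid_handle (a point): Centre of the black bar handle on the lid: 14 mm thick (x), 12 mm tall, 108 mm long (y), 84 mm free between its end posts, 21 mm free beneath. It lies 138 mm in front of the hinge line and 127 mm above the bench when shut. Moves with the lid. About 19 N straight up here would begin to tip the box.
- lid_lip (a point): Middle of the lid's lower front edge, 180 mm in front of the hinge line, 86 mm above the bench when shut. Its height over 86 mm in the box frame is the front gap (20 mm is 0.11 rad of opening). Moves with the lid.
- reagent_bottle: Brown glass bottle with a blue cap, 60 mm across, 125 mm tall, just to the right of the side stop; leave alone. Origin: centre of its underside.
- vial_rack: Blue vial rack with small capped vials, 65 x 125 mm, 44 mm tall, on the left of the work; leave alone. Origin: centre of its underside.
- septa_jar: Small white jar, 54 mm across, 55 mm tall, to the right of the side stop, nearer the robot; leave alone. Origin: centre of its underside.

How it is judged:
By the outcome, as a careful person would: the job done as asked, in the order asked, and still so for the second after the job is handed in, while the arm keeps its last pose, push and grip.
It also fails if it takes over 64 s, if anything falls off the work surface, if the arm or the gripper's body presses on something with over 40 N, if the wrist force passes 120 N, or if a joint passes its speed limit or range.

## Working session

There is one attempt and no reset: what is moved stays moved. The work goes in short steps, Python scripts to look and compute and a tool call to move; the robot and the scene stay as the last step left them, time stands still between calls to the robot, and variables do not carry over. Pictures are saved under pics/ and viewed, at most 10 in all, crops included, and the job is handed in when it is done.

Besides the shell and the picture viewer there is one more tool, called after "Request:" by a JSON object that holds its "method" and its "body". carry_out: Moves the arm, as the interface text tells. Its arguments: {"type":"object","properties":{"series":{"type":"array","items":{"type":"object","properties":{"delta_rot":{"type":"array","items":{"type":"number"}},"travel":{"type":"array","items":{"type":"number"}},"fingers":{"type":"number"}}}},"squeeze":{"type":"number"}},"required":["series"]}

```bash
mkdir -p pics; python3 - <<'E'
from workcell import env
import cv2,numpy as np
s=env.get_state();print(s)
for n in("scene","top"):
    c=env.read_camera(n);cv2.imwrite(f"pics/{n}0.png",c["color"][:,:,::-1]);print(n,c["fx"],c["fy"],c["cx"],c["cy"],c["D"],np.round(c["world_from_camera"],4).tolist())
E
```

```text
{'clock': 0.0, 'joint_pos': array([-1.33759132e+00,  3.13991597e-01,  4.49725350e-02,  1.30357691e+00,
        9.95285821e-06,  1.43120558e+00]), 'qvel': array([ 6.13324668e-05, -2.39146492e-04,  4.77640044e-04, -8.94125323e-04,
        5.13554470e-04, -3.34527772e-04]), 'tau': array([-1.07636570e-03, -4.80626249e+01,  2.98534530e+01,  1.93396368e-02,
       -1.22056799e-04,  2.81330735e-06]), 'tcp_pos': array([ 0.20930809, -0.53501042,  0.23041123]), 'orientation': array([-8.99072402e-04,  9.82677759e-01,  1.85320298e-01, -3.71318777e-05]), 'wrist_force': array([ 0.19641278,  0.12222297, -0.08628855]), 'ft_torque': array([0.0053047 , 0.05215682, 0.01536541]), 'grip_force': 0.0, 'finger_gap': 0.0854227360299451}
scene 365.158389966944 365.158389966944 316.88041625854527 201.228759615431 [-0.03240601  0.          0.          0.          0.        ] [[-0.4409, -0.7275, 0.5256, 1.1449], [0.8974, -0.3454, 0.2745, 0.353], [-0.0181, 0.5927, 0.8052, 0.9128], [0.0, 0.0, 0.0, 1.0]]
top 461.3172009116898 461.3172009116898 319.5540932052427 197.37297612603652 [-0.09564876  0.          0.          0.          0.        ] [[-0.0106, 0.9888, -0.1488, 0.4266], [-0.9999, -0.01, 0.0048, 0.0763], [0.0033, 0.1488, 0.9889, 1.2813], [0.0, 0.0, 0.0, 1.0]]
```

View pics/scene0.png

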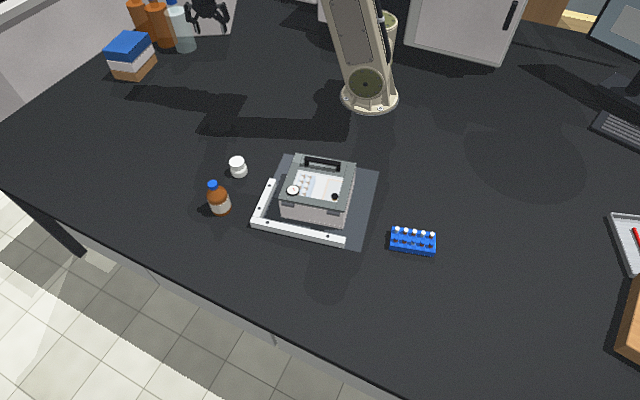

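View pics/top0.png

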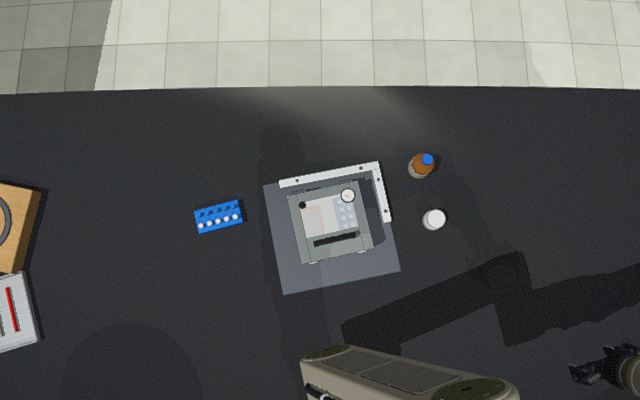

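The top view shows the rails as an L, with the corner near (380,163). The box spans about (288–373, 183–264) and the handle is near (336,240). I'll enlarge both views to pick precise points.

```bash
python3 - <<'E'
import cv2
a=cv2.imread("pics/top0.png")[150:300,255:405];b=cv2.imread("pics/scene0.png")[145:255,240:390]
cv2.imwrite("pics/topc.png",cv2.resize(a,None,fx=4,fy=4,interpolation=cv2.INTER_CUBIC))
cv2.imwrite("pics/scenec.png",cv2.resize(b,None,fx=5,fy=5,interpolation=cv2.INTER_CUBIC))
E
cat > h.py <<'E'
import numpy as np,cv2
from workcell import env
def ray(c,uv):
    K=np.array([[c["fx"],0,c["cx"]],[0,c["fy"],c["cy"]],[0,0,1]])
    p=cv2.undistortPoints(np.array([[uv]],float),K,np.array(c["D"]))[0,0]
    T=np.array(c["world_from_camera"]);d=T[:3,:3]@np.array([p[0],-p[1],-1]);return T[:3,3],d/np.linalg.norm(d)
def plane(c,uv,z):
    o,d=ray(c,uv);return o+d*(z-o[2])/d[2]
def tri(c1,u1,c2,u2):
    o1,d1=ray(c1,u1);o2,d2=ray(c2,u2)
    t=np.linalg.lstsq(np.c_[d1,-d2],o2-o1,rcond=None)[0]
    a,b=o1+t[0]*d1,o2+t[1]*d2;return (a+b)/2,np.linalg.norm(a-b)
E
```

```text
(no output)
```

View pics/topc.png

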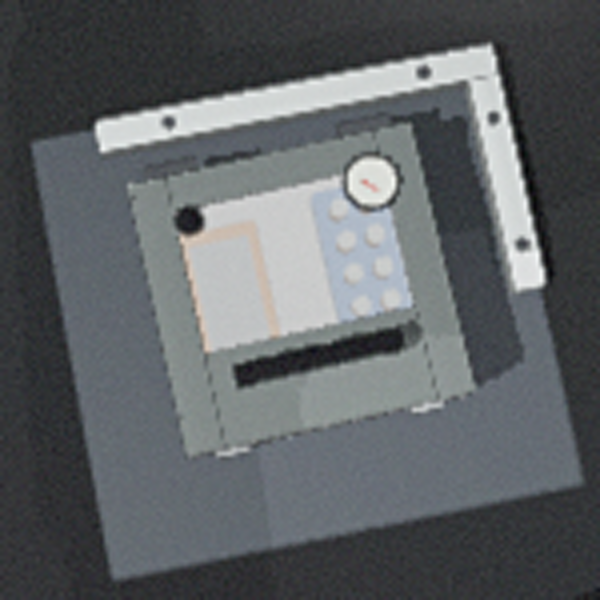

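View pics/scenec.png

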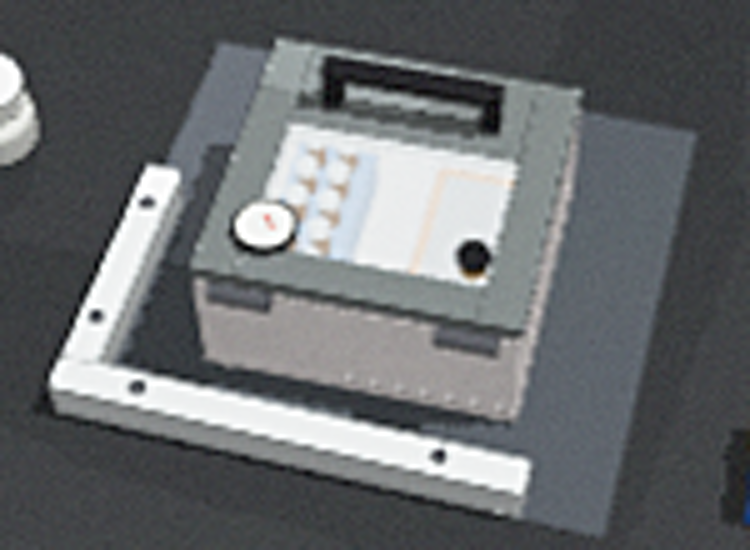

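Top crop: lid corners (128,184), (411,124), (474,388), (188,458); the rails' inner corner is near (470,82); the handle runs (235,376)–(403,338). Scene crop: lid corners (190,270), (520,333), (582,92), (275,40); the handle top runs (325,60)–(502,92).

```bash
cat > m.py <<'E'
from h import *
ct,cs=env.read_camera("top"),env.read_camera("scene")
T=lambda u,v:((u+.5)/4-.5+255,(v+.5)/4-.5+150)
S=lambda u,v:((u+.5)/5-.5+240,(v+.5)/5-.5+145)
P={'RL':((128,184),(520,333)),'RR':((411,124),(190,270)),'FR':((474,388),(275,40)),'FL':((188,458),(582,92)),
'railIn':((470,82),(103,362)),'railLin':((101,152),(530,458)),'sideFin':((515,291),(182,168)),'out':((491,44),(50,372)),'sideFout':((547,284),(150,163)),
'hL':((235,376),(502,95)),'hR':((403,338),(325,62))}
R={}
for k,(a,b) in P.items():
    p,e=tri(ct,T(*a),cs,S(*b));R[k]=p
    z=.1 if len(k)==2 and k[0]!='h' else .133 if k[0]=='h' else .03
    print(k,np.round(p*1e3,1),'err',round(e*1e3,1),'top@z',np.round(plane(ct,T(*a),z)[:2]*1e3,1),'scene@z',np.round(plane(cs,S(*b),z)[:2]*1e3,1))
E
python3 m.py
```

```text
RL [610.6 155.6  96.1] err 1.2 top@z [609.8 155.9] scene@z [613.3 156. ]
RR [649.  -29.6  93.5] err 1.2 top@z [647.5 -28.5] scene@z [653.1 -27.1]
FR [476.4 -66.5  99.6] err 3.2 top@z [475.7 -65. ] scene@z [477.2 -67.8]
FL [433.4 118.   96.3] err 0.2 top@z [433.4 117.9] scene@z [436.7 118.9]
railIn [689.8 -75.4  26.7] err 2.9 top@z [689.8 -76.3] scene@z [691.  -72.4]
railLin [643.2 178.8  30.2] err 0.9 top@z [643.1 179.2] scene@z [643.2 178.3]
sideFin [ 544.1 -103.2   31.9] err 0.7 top@z [ 544.1 -103.1] scene@z [ 542.9 -104.5]
out [714.8 -91.2  39.6] err 1.5 top@z [716.7 -91.8] scene@z [710.4 -96.8]
sideFout [ 548.5 -124.9   30.6] err 0.5 top@z [ 548.7 -125.2] scene@z [ 548. -125.]
hL [483.8  87.  129.1] err 0.8 top@z [483.4  87.3] scene@z [487.2  87.9]
hR [505.9 -17.3 130.9] err 0.9 top@z [505.9 -17.5] scene@z [507.5 -15.9]
```

Request:
{"method": "carry_out", "body": {"series": [{"delta_rot":[0,0,0.46],"travel":[0.412,0.944,0],"fingers":-0.2},{"delta_rot":[0,0,0.46],"travel":[0.412,0.944,0],"fingers":-0.2},{"delta_rot":[0,0,0.46],"travel":[0.412,0.944,0],"fingers":-0.2},{"delta_rot":[0,0,0.46],"travel":[0.412,0.944,0],"fingers":-0.2},{"delta_rot":[0,0,0.46],"travel":[0.412,0.944,0],"fingers":-0.2}], "squeeze": 50}}

```text
clock: 0.82
tcp_pos: [0.2612, -0.4165, 0.2312]
orientation: [-0.0, 0.955, 0.298, 0.0]
wrist_force: [0.2, -1.1, -0.6]
finger_gap: 0.051
grip_force: 0.0
```

Request:
{"method": "carry_out", "body": {"series": [{"delta_rot":[0,0,0.46],"travel":[0.412,0.944,0],"fingers":-0.2},{"delta_rot":[0,0,0.46],"travel":[0.412,0.944,0],"fingers":-0.2},{"delta_rot":[0,0,0.46],"travel":[0.412,0.944,0],"fingers":-0.2},{"delta_rot":[0,0,0.46],"travel":[0.412,0.944,0],"fingers":-0.2},{"delta_rot":[0,0,0.46],"travel":[0.412,0.944,0],"fingers":-0.2}]}}

```text
clock: 1.45
tcp_pos: [0.3127, -0.2983, 0.2313]
orientation: [0.0, 0.914, 0.405, 0.0]
wrist_force: [0.7, -0.1, 0.3]
finger_gap: 0.0513
grip_force: 0.0
```

Request:
{"method": "carry_out", "body": {"series": [{"delta_rot":[0,0,0.46],"travel":[0.412,0.944,0],"fingers":-0.2},{"delta_rot":[0,0,0.46],"travel":[0.412,0.944,0],"fingers":-0.2},{"delta_rot":[0,0,0.46],"travel":[0.412,0.944,0],"fingers":-0.2},{"delta_rot":[0,0,0.46],"travel":[0.412,0.944,0],"fingers":-0.2},{"delta_rot":[0,0,0.46],"travel":[0.412,0.944,0],"fingers":-0.2}]}}

```text
clock: 2.08
tcp_pos: [0.3641, -0.1804, 0.2313]
orientation: [0.0, 0.862, 0.508, 0.0]
wrist_force: [-0.5, 0.3, 0.1]
finger_gap: 0.0511
grip_force: 0.0
```

Request:
{"method": "carry_out", "body": {"series": [{"delta_rot":[0,0,0.46],"travel":[0.412,0.944,0],"fingers":-0.2},{"delta_rot":[0,0,0.46],"travel":[0.412,0.944,0],"fingers":-0.2},{"delta_rot":[0,0,0.46],"travel":[0.412,0.944,0],"fingers":-0.2},{"delta_rot":[0,0,0.46],"travel":[0.412,0.944,0],"fingers":-0.2},{"delta_rot":[0,0,0.46],"travel":[0.412,0.944,0],"fingers":-0.2}]}}

```text
clock: 2.7
tcp_pos: [0.4155, -0.0623, 0.2313]
orientation: [0.0, 0.798, 0.603, 0.0]
wrist_force: [0.2, -0.1, -0.6]
finger_gap: 0.0514
grip_force: 0.0
```

Request:
{"method": "carry_out", "body": {"series": [{"delta_rot":[0,0,0.46],"travel":[0.412,0.944,0],"fingers":-0.2},{"delta_rot":[0,0,0.46],"travel":[0.412,0.944,0],"fingers":-0.2},{"delta_rot":[0,0,0.46],"travel":[0.412,0.944,0],"fingers":-0.2},{"delta_rot":[0,0,0.46],"travel":[0.412,0.944,0],"fingers":-0.2},{"delta_rot":[0,0,0.46],"travel":[0.412,0.944,0],"fingers":-0.2}]}}

```text
clock: 3.32
tcp_pos: [0.4669, 0.0556, 0.2313]
orientation: [0.0, 0.723, 0.691, 0.0]
wrist_force: [0.3, 0.9, 0.1]
finger_gap: 0.0515
grip_force: 0.0
```

Request:
{"method": "carry_out", "body": {"series": [{"delta_rot":[0,0,0.46],"travel":[0.412,0.944,0],"fingers":-0.2},{"delta_rot":[0,0,0.46],"travel":[0.412,0.944,0],"fingers":-0.2},{"delta_rot":[0,0,0.46],"travel":[0.412,0.944,0],"fingers":-0.2},{"delta_rot":[0,0,0.46],"travel":[0.412,0.944,0],"fingers":-0.2},{"delta_rot":[0,0,0.46],"travel":[0.412,0.944,0],"fingers":-0.2}]}}

```text
clock: 3.95
tcp_pos: [0.5183, 0.1736, 0.2312]
orientation: [-0.0, 0.639, 0.769, -0.0]
wrist_force: [0.7, -1.0, -0.7]
finger_gap: 0.0515
grip_force: 0.0
```

Request:
{"method": "carry_out", "body": {"series": [{"delta_rot":[0,0,0],"travel":[0,0,-0.99],"fingers":-0.2},{"delta_rot":[0,0,0],"travel":[0,0,-0.99],"fingers":-0.2},{"delta_rot":[0,0,0],"travel":[0,0,-0.99],"fingers":-0.2},{"delta_rot":[0,0,0],"travel":[0,0,-0.99],"fingers":-0.2},{"delta_rot":[0,0,0],"travel":[0,0,-0.99],"fingers":-0.2}]}}

```text
clock: 4.58
tcp_pos: [0.518, 0.1728, 0.1068]
orientation: [0.0, 0.64, 0.769, 0.0]
wrist_force: [1.0, -1.2, -0.4]
finger_gap: 0.0513
grip_force: 0.0
```

Request:
{"method": "carry_out", "body": {"series": [{"delta_rot":[0,0,0],"travel":[0,0,-0.99],"fingers":-0.2},{"delta_rot":[0,0,0],"travel":[0,0,-0.99],"fingers":-0.2},{"delta_rot":[0,0,0],"travel":[0.073,-0.393,0],"fingers":-0.2},{"delta_rot":[0,0,0],"travel":[0.073,-0.393,0],"fingers":-0.2},{"delta_rot":[0,0,0],"travel":[0.073,-0.393,0],"fingers":-0.2}]}}

```text
clock: 5.2
tcp_pos: [0.5246, 0.1447, 0.0592]
orientation: [-0.001, 0.639, 0.769, 0.003]
wrist_force: [-1.3, 11.7, -3.2]
finger_gap: 0.051
grip_force: 5.8
```

Request:
{"method": "carry_out", "body": {"series": [{"delta_rot":[0,0,0],"travel":[0.073,-0.393,0],"fingers":-0.2},{"delta_rot":[0,0,0],"travel":[0.073,-0.393,0],"fingers":-0.2},{"delta_rot":[0,0,0],"travel":[0.055,-0.295,0],"fingers":-0.2}]}}

```text
clock: 5.58
tcp_pos: [0.5291, 0.118, 0.0592]
orientation: [-0.002, 0.639, 0.769, 0.003]
wrist_force: [-2.9, 11.9, -1.3]
finger_gap: 0.0515
grip_force: 5.9
```

Request:
{"method": "carry_out", "body": {"series": [{"delta_rot":[0,0,0],"travel":[0.036,-0.197,0],"fingers":-0.2},{"delta_rot":[0,0,0],"travel":[0.036,-0.197,0],"fingers":-0.2},{"delta_rot":[0,0,0],"travel":[0.018,-0.098,0],"fingers":-0.2}]}}

```text
clock: 5.95
tcp_pos: [0.5312, 0.1059, 0.0592]
orientation: [-0.002, 0.639, 0.769, 0.003]
wrist_force: [-1.5, 11.2, -1.0]
finger_gap: 0.0513
grip_force: 6.0
```

Request:
{"method": "carry_out", "body": {"series": [{"delta_rot":[0,0,0],"travel":[0.015,-0.08,0],"fingers":-0.2}]}}

```text
clock: 6.08
tcp_pos: [0.5315, 0.104, 0.0592]
orientation: [-0.002, 0.639, 0.769, 0.003]
wrist_force: [-2.1, 11.7, 0.3]
finger_gap: 0.0513
grip_force: 5.9
```

Request:
{"method": "carry_out", "body": {"series": [{"delta_rot":[0,0,0],"travel":[0.015,-0.08,0],"fingers":-0.2}]}}

```text
clock: 6.2
tcp_pos: [0.5319, 0.1021, 0.0592]
orientation: [-0.002, 0.639, 0.769, 0.003]
wrist_force: [-2.1, 12.0, 0.4]
finger_gap: 0.0511
grip_force: 5.9
```

Request:
{"method": "carry_out", "body": {"series": [{"delta_rot":[0,0,0],"travel":[0.015,-0.08,0],"fingers":-0.2}]}}

```text
clock: 6.32
tcp_pos: [0.5322, 0.1001, 0.0592]
orientation: [-0.002, 0.639, 0.769, 0.003]
wrist_force: [-1.5, 11.7, -0.4]
finger_gap: 0.0512
grip_force: 5.9
```

Request:
{"method": "carry_out", "body": {"series": [{"delta_rot":[0,0,0],"travel":[0.015,-0.08,0],"fingers":-0.2}]}}

```text
clock: 6.45
tcp_pos: [0.5326, 0.0982, 0.0592]
orientation: [-0.002, 0.639, 0.769, 0.003]
wrist_force: [-1.8, 11.7, 0.6]
finger_gap: 0.0515
grip_force: 5.9
```

Request:
{"method": "carry_out", "body": {"series": [{"delta_rot":[0,0,0],"travel":[0.011,-0.06,0],"fingers":-0.2}]}}

```text
clock: 6.58
tcp_pos: [0.5326, 0.098, 0.0593]
orientation: [-0.003, 0.639, 0.769, 0.004]
wrist_force: [-3.8, 19.7, 1.6]
finger_gap: 0.0515
grip_force: 10.0
```

Request:
{"method": "carry_out", "body": {"series": [{"delta_rot":[0,0,0],"travel":[-0.073,0.393,0],"fingers":-0.2},{"delta_rot":[0,0,0],"travel":[-0.073,0.393,0],"fingers":1},{"delta_rot":[0,0,0],"travel":[0,0,0.9],"fingers":1},{"delta_rot":[0,0,0],"travel":[0,0,0.9],"fingers":1},{"delta_rot":[0,0,0],"travel":[0,0,0.9],"fingers":1}]}}

```text
clock: 7.2
tcp_pos: [0.5296, 0.1137, 0.1268]
orientation: [0.0, 0.64, 0.768, 0.0]
wrist_force: [0.8, 0.4, 0.8]
finger_gap: 0.0003
grip_force: 0.0
```

Request:
{"method": "carry_out", "body": {"series": [{"delta_rot":[0,0,0],"travel":[0,0,0.9],"fingers":1},{"delta_rot":[0,0,0],"travel":[0,0,0.9],"fingers":1},{"delta_rot":[0,0,0],"travel":[-0.733,-0.993,0],"fingers":1},{"delta_rot":[0,0,0],"travel":[-0.733,-0.993,0],"fingers":1},{"delta_rot":[0,0,0],"travel":[-0.733,-0.993,0],"fingers":1}]}}

```text
clock: 7.82
tcp_pos: [0.4741, 0.0385, 0.1712]
orientation: [0.001, 0.64, 0.768, 0.0]
wrist_force: [-0.1, 0.3, 0.9]
finger_gap: -0.0004
grip_force: 0.0
```

Request:
{"method": "carry_out", "body": {"series": [{"delta_rot":[0,0,0],"travel":[-0.733,-0.993,0],"fingers":1},{"delta_rot":[0,0,0],"travel":[-0.733,-0.993,0],"fingers":1},{"delta_rot":[0,0,0],"travel":[-0.733,-0.993,0],"fingers":1},{"delta_rot":[0,0,0],"travel":[0,0,-0.88],"fingers":1},{"delta_rot":[0,0,0],"travel":[0,0,-0.88],"fingers":1}]}}

```text
clock: 8.45
tcp_pos: [0.4198, -0.036, 0.127]
orientation: [0.001, 0.64, 0.768, 0.0]
wrist_force: [-0.2, -0.4, 0.0]
finger_gap: -0.0003
grip_force: 0.0
```

Request:
{"method": "carry_out", "body": {"series": [{"delta_rot":[0,0,0],"travel":[0,0,-0.88],"fingers":1},{"delta_rot":[0,0,0],"travel":[0,0,-0.88],"fingers":1},{"delta_rot":[0,0,0],"travel":[0,0,-0.88],"fingers":1}]}}

```text
clock: 8.82
tcp_pos: [0.4198, -0.0355, 0.0605]
orientation: [0.001, 0.64, 0.768, 0.0]
wrist_force: [0.8, -0.5, -0.1]
finger_gap: 0.0004
grip_force: 0.0
```

```bash
python3 - <<'E'
from workcell import env
import cv2
c=env.read_camera("top");cv2.imwrite("pics/top1.png",cv2.resize(c["color"][150:300,255:405,::-1],None,fx=4,fy=4,interpolation=cv2.INTER_CUBIC))
E
```

```text
(no output)
```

View pics/top1.png

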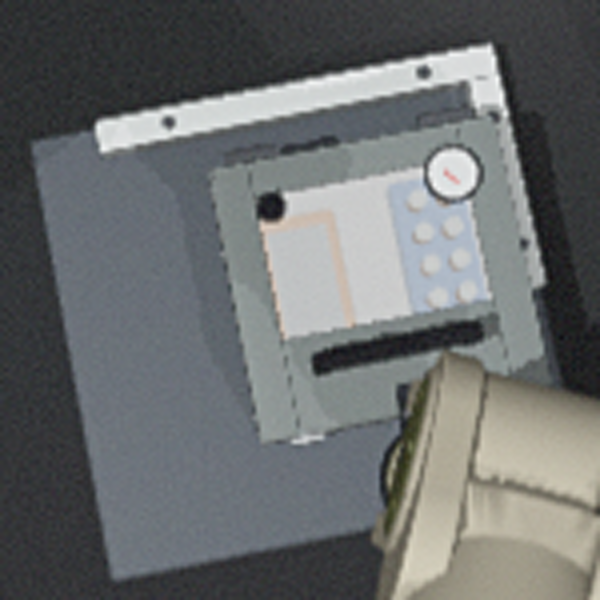

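Request:
{"method": "carry_out", "body": {"series": [{"delta_rot":[0,0,0],"travel":[0.343,0.348,0],"fingers":1},{"delta_rot":[0,0,0],"travel":[0.393,0.073,0],"fingers":1},{"delta_rot":[0,0,0],"travel":[0.393,0.073,0],"fingers":1},{"delta_rot":[0,0,0],"travel":[0.393,0.073,0],"fingers":1},{"delta_rot":[0,0,0],"travel":[0.393,0.073,0],"fingers":1}]}}

```text
clock: 9.5
tcp_pos: [0.464, -0.0194, 0.0618]
orientation: [-0.002, 0.64, 0.768, -0.003]
wrist_force: [-18.4, -3.6, 19.1]
finger_gap: -0.0001
grip_force: 2.8
```

Request:
{"method": "carry_out", "body": {"series": [{"delta_rot":[0,0,0],"travel":[0.157,0.029,0],"fingers":1},{"delta_rot":[0,0,0],"travel":[0.157,0.029,0],"fingers":1}]}}

```text
clock: 9.75
tcp_pos: [0.4716, -0.018, 0.0618]
orientation: [-0.002, 0.64, 0.768, -0.003]
wrist_force: [-19.0, -3.3, 19.5]
finger_gap: 0.0001
grip_force: 2.8
```

Request:
{"method": "carry_out", "body": {"series": [{"delta_rot":[0,0,0],"travel":[0.08,0.015,0],"fingers":1}]}}

```text
clock: 9.88
tcp_pos: [0.4738, -0.0176, 0.0618]
orientation: [-0.002, 0.64, 0.768, -0.003]
wrist_force: [-19.1, -3.7, 19.5]
finger_gap: 0.0001
grip_force: 2.8
```

Request:
{"method": "carry_out", "body": {"series": [{"delta_rot":[0,0,0],"travel":[0.08,0.015,0],"fingers":1}]}}

```text
clock: 10.0
tcp_pos: [0.4756, -0.0172, 0.0618]
orientation: [-0.002, 0.64, 0.768, -0.003]
wrist_force: [-18.0, -3.9, 19.5]
finger_gap: -0.0001
grip_force: 2.7
```

Request:
{"method": "carry_out", "body": {"series": [{"delta_rot":[0,0,0],"travel":[0,0,0.06],"fingers":1}]}}

```text
clock: 10.12
tcp_pos: [0.4761, -0.017, 0.0624]
orientation: [-0.002, 0.64, 0.768, -0.002]
wrist_force: [-8.8, -1.6, 2.8]
finger_gap: -0.0
grip_force: 0.1
```

```bash
python3 - <<'E'
from workcell import env
import cv2
print(env.get_state()["ft_torque"],env.get_state()["wrist_force"],env.get_state()["tcp_pos"])
c=env.read_camera("scene");cv2.imwrite("pics/scene1.png",cv2.resize(c["color"][125:245,240:390,::-1],None,fx=5,fy=5,interpolation=cv2.INTER_CUBIC))
E
```

```text
[-0.28020431  1.2625154  -0.01642253] [-8.75372694 -1.61104025  2.75980924] [ 0.47606298 -0.0170379   0.062357  ]
```

View pics/scene1.png

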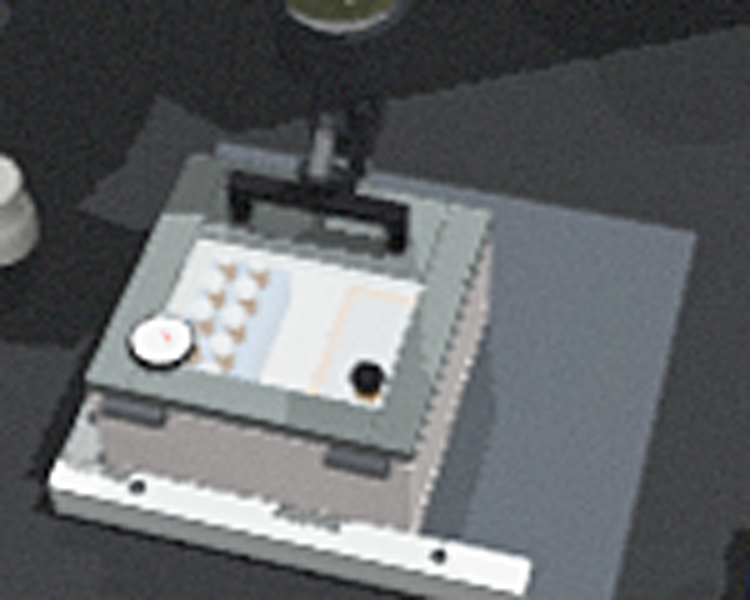

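The scene view shows the closed fingers at the middle of the front wall, the lid shut, and a narrow gap left at the rear rail. The friction wedge has gone, so I'll keep pushing gently.

Request:
{"method": "carry_out", "body": {"series": [{"delta_rot":[0,0,0],"travel":[0.08,0.015,0.01],"fingers":1}]}}

```text
clock: 10.3
tcp_pos: [0.4772, -0.0167, 0.0626]
orientation: [-0.002, 0.64, 0.768, -0.003]
wrist_force: [-15.8, -2.7, 10.5]
finger_gap: 0.0
grip_force: 0.0
```

Request:
{"method": "carry_out", "body": {"series": [{"delta_rot":[0,0,0],"travel":[0.08,0.015,0.01],"fingers":1}]}}

```text
clock: 10.42
tcp_pos: [0.4791, -0.0162, 0.0626]
orientation: [-0.003, 0.64, 0.768, -0.003]
wrist_force: [-15.1, -3.9, 8.1]
finger_gap: -0.0
grip_force: 0.0
```

Request:
{"method": "carry_out", "body": {"series": [{"delta_rot":[0,0,0],"travel":[0.06,0.011,0.01],"fingers":1}]}}

```text
clock: 10.55
tcp_pos: [0.4806, -0.0159, 0.0627]
orientation: [-0.003, 0.64, 0.768, -0.003]
wrist_force: [-14.3, -2.9, 7.2]
finger_gap: 0.0001
grip_force: 0.0
```

Request:
{"method": "carry_out", "body": {"series": [{"delta_rot":[0,0,0],"travel":[0.06,0.011,0.01],"fingers":1}]}}

```text
clock: 10.68
tcp_pos: [0.482, -0.0156, 0.0627]
orientation: [-0.003, 0.64, 0.768, -0.003]
wrist_force: [-13.3, -1.8, 5.4]
finger_gap: -0.0
grip_force: 0.0
```

Request:
{"method": "carry_out", "body": {"series": [{"delta_rot":[0,0,0],"travel":[0.06,0.011,0.01],"fingers":1}]}}

```text
clock: 10.8
tcp_pos: [0.4833, -0.0153, 0.0628]
orientation: [-0.003, 0.64, 0.768, -0.003]
wrist_force: [-12.2, -3.0, 4.3]
finger_gap: 0.0001
grip_force: 0.0
```

Request:
{"method": "carry_out", "body": {"series": [{"delta_rot":[0,0,0],"travel":[0.04,0.007,0.01],"fingers":1}]}}

```text
clock: 10.92
tcp_pos: [0.4833, -0.0153, 0.0629]
orientation: [-0.004, 0.64, 0.768, -0.004]
wrist_force: [-17.8, -4.9, 7.5]
finger_gap: 0.0001
grip_force: 0.0
```

Request:
{"method": "carry_out", "body": {"series": [{"delta_rot":[0,0,0],"travel":[0.04,0.007,0.01],"fingers":1}]}}

```text
clock: 11.05
tcp_pos: [0.4832, -0.0153, 0.0629]
orientation: [-0.004, 0.64, 0.768, -0.005]
wrist_force: [-21.0, -5.6, 8.2]
finger_gap: -0.0004
grip_force: 0.0
```

```bash
python3 - <<'E'
from workcell import env
import cv2
c=env.read_camera("top");cv2.imwrite("pics/top2.png",cv2.resize(c["color"][150:300,255:405,::-1],None,fx=4,fy=4,interpolation=cv2.INTER_CUBIC))
E
```

```text
(no output)
```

View pics/top2.png

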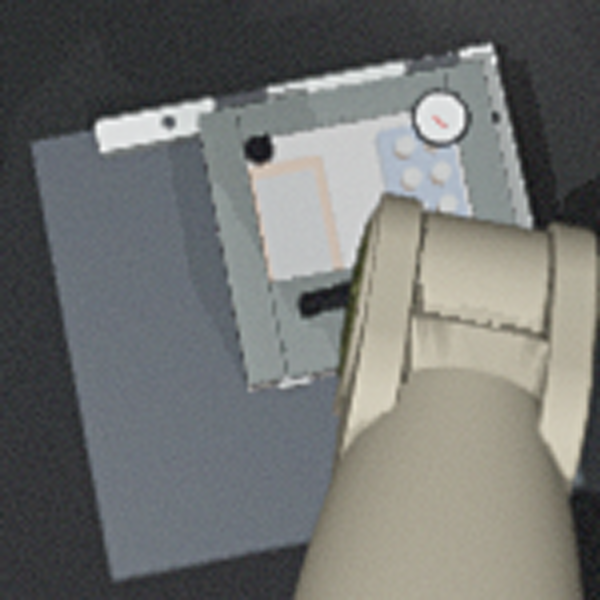

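Request:
{"method": "carry_out", "body": {"series": [{"delta_rot":[0,0,0],"travel":[-0.2,-0.037,0],"fingers":1},{"delta_rot":[0,0,0],"travel":[-0.39,-0.072,0],"fingers":1},{"delta_rot":[0,0,0],"travel":[0,0,0.94],"fingers":1},{"delta_rot":[0,0,0],"travel":[0,0,0.94],"fingers":1},{"delta_rot":[0,0,0],"travel":[0,0,0.94],"fingers":1}]}}

```text
clock: 11.72
tcp_pos: [0.4754, -0.0178, 0.1356]
orientation: [0.001, 0.64, 0.769, 0.0]
wrist_force: [-0.1, -0.7, 0.1]
finger_gap: -0.0002
grip_force: 0.0
```

Request:
{"method": "carry_out", "body": {"series": [{"delta_rot":[0,0,0],"travel":[0,0,0.94],"fingers":1},{"delta_rot":[0,0,0],"travel":[0,0,0.94],"fingers":1},{"delta_rot":[0,0,0],"travel":[0.617,0.943,0],"fingers":-0.2},{"delta_rot":[0,0,0],"travel":[0.617,0.943,0],"fingers":-0.2},{"delta_rot":[0,0,0],"travel":[0.617,0.943,0],"fingers":-0.2}]}}

```text
clock: 12.35
tcp_pos: [0.5222, 0.0537, 0.1821]
orientation: [0.001, 0.64, 0.768, 0.001]
wrist_force: [-0.1, -1.4, 0.1]
finger_gap: 0.0513
grip_force: 0.0
```

Request:
{"method": "carry_out", "body": {"series": [{"delta_rot":[0,0,0],"travel":[0.617,0.943,0],"fingers":-0.2},{"delta_rot":[0,0,0],"travel":[0.617,0.943,0],"fingers":-0.2},{"delta_rot":[0,0,0],"travel":[0.617,0.943,0],"fingers":-0.2},{"delta_rot":[0,0,0],"travel":[0,0,-0.94],"fingers":-0.2},{"delta_rot":[0,0,0],"travel":[0,0,-0.94],"fingers":-0.2}]}}

```text
clock: 12.98
tcp_pos: [0.5685, 0.1244, 0.1344]
orientation: [0.001, 0.64, 0.769, 0.001]
wrist_force: [-0.1, 0.4, 0.5]
finger_gap: 0.0511
grip_force: 0.0
```

Request:
{"method": "carry_out", "body": {"series": [{"delta_rot":[0,0,0],"travel":[0,0,-0.94],"fingers":-0.2},{"delta_rot":[0,0,0],"travel":[0,0,-0.94],"fingers":-0.2},{"delta_rot":[0,0,0],"travel":[0,0,-0.94],"fingers":-0.2},{"delta_rot":[0,0,0],"travel":[0.055,-0.295,0],"fingers":-0.2},{"delta_rot":[0,0,0],"travel":[0.055,-0.295,0],"fingers":-0.2}]}}

```text
clock: 13.6
tcp_pos: [0.5711, 0.1085, 0.0649]
orientation: [0.001, 0.64, 0.768, 0.001]
wrist_force: [-0.5, -0.1, -0.1]
finger_gap: 0.0513
grip_force: 0.0
```

Request:
{"method": "carry_out", "body": {"series": [{"delta_rot":[0,0,0],"travel":[0.022,-0.118,0],"fingers":-0.2}]}}

```text
clock: 13.72
tcp_pos: [0.5719, 0.1058, 0.0653]
orientation: [0.001, 0.64, 0.768, 0.001]
wrist_force: [0.2, 7.2, 2.2]
finger_gap: 0.0512
grip_force: 3.4
```

Request:
{"method": "carry_out", "body": {"series": [{"delta_rot":[0,0,0],"travel":[0.011,-0.059,0],"fingers":-0.2}]}}

```text
clock: 13.85
tcp_pos: [0.5719, 0.1058, 0.0653]
orientation: [-0.0, 0.64, 0.768, 0.002]
wrist_force: [-2.1, 9.9, 3.3]
finger_gap: 0.0513
grip_force: 4.5
```

Request:
{"method": "carry_out", "body": {"series": [{"delta_rot":[0,0,0],"travel":[0.011,-0.059,0],"fingers":-0.2}]}}

```text
clock: 13.98
tcp_pos: [0.5719, 0.1058, 0.0653]
orientation: [-0.001, 0.64, 0.769, 0.003]
wrist_force: [-1.5, 13.5, 4.7]
finger_gap: 0.0514
grip_force: 6.7
```

Request:
{"method": "carry_out", "body": {"series": [{"delta_rot":[0,0,0],"travel":[0.015,-0.08,0],"fingers":-0.2},{"delta_rot":[0,0,0],"travel":[0.011,-0.059,0],"fingers":-0.2}]}}

```text
clock: 14.22
tcp_pos: [0.5714, 0.1053, 0.0654]
orientation: [-0.004, 0.639, 0.77, 0.005]
wrist_force: [-5.0, 23.1, 7.0]
finger_gap: 0.0511
grip_force: 11.7
```

Request:
{"method": "carry_out", "body": {"series": [{"delta_rot":[0,0,0],"travel":[-0.1,0.5,0],"fingers":-0.2},{"delta_rot":[0,0,0],"travel":[-0.1,0.5,0.2],"fingers":-0.2},{"delta_rot":[0,0,0],"travel":[0,0,1],"fingers":-0.2},{"delta_rot":[0,0,0],"travel":[0,0,1],"fingers":-0.2},{"delta_rot":[0,0,0],"travel":[0,0,1],"fingers":-0.2}]}}

```text
clock: 14.85
tcp_pos: [0.5669, 0.1246, 0.1451]
orientation: [0.0, 0.64, 0.768, 0.0]
wrist_force: [-0.4, 0.4, -0.7]
finger_gap: 0.0512
grip_force: 0.0
```

Request:
{"method": "carry_out", "body": {"series": [{"delta_rot":[0,0,0],"travel":[0,0.8,1],"fingers":-0.2},{"delta_rot":[0,0,0],"travel":[-1,0.8,1],"fingers":-0.2},{"delta_rot":[0,0,0],"travel":[-1,0.8,0],"fingers":-0.2},{"delta_rot":[0,0,0],"travel":[-1,0.8,0],"fingers":-0.2}]}}

```text
clock: 15.35
tcp_pos: [0.4915, 0.2052, 0.1949]
orientation: [0.001, 0.64, 0.768, 0.001]
wrist_force: [0.6, 0.8, 0.2]
finger_gap: 0.0516
grip_force: 0.0
```

```bash
python3 - <<'E'
from workcell import env
import cv2,numpy as np
a=env.read_camera("top")["color"][150:270,295:405,::-1];b=env.read_camera("scene")["color"][140:260,245:355,::-1]
f=lambda x:cv2.resize(x,(400*11//11,436),interpolation=cv2.INTER_CUBIC)
k=3.6
cv2.imwrite("pics/both.png",np.hstack([cv2.resize(a,None,fx=k,fy=k,interpolation=cv2.INTER_CUBIC),cv2.resize(b,None,fx=k,fy=k,interpolation=cv2.INTER_CUBIC)]))
E
```

```text
(no output)
```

View pics/both.png

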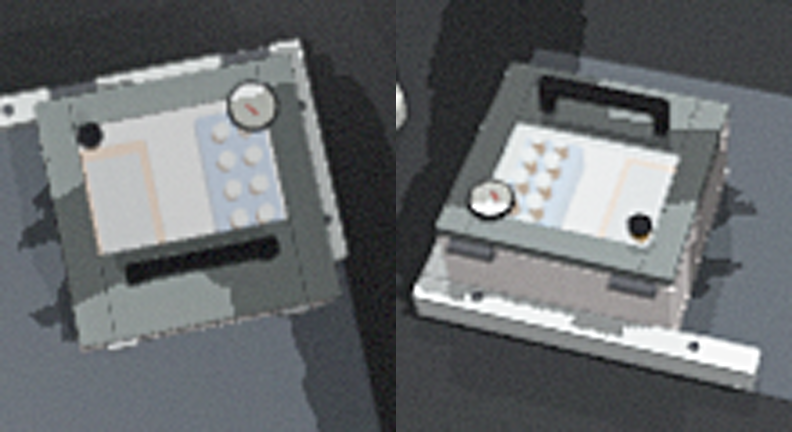

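Left panel (top): lid corners RL (38,102), FL (80,350), FR (340,300); handle ends (127,268) and (278,240). Right panel (scene, minus 396): corners FR (112,62), FL (332,102), RL (277,278), RR (41,232); handle top (145,80) to (271,106).

```bash
cat > m2.py <<'E'
from h import *
ct,cs=env.read_camera("top"),env.read_camera("scene")
k=3.6
T=lambda u,v:((u+.5)/k-.5+295,(v+.5)/k-.5+150)
S=lambda u,v:((u+.5)/k-.5+245,(v+.5)/k-.5+140)
O=np.array([.6895,-.0754]);th=np.radians(10.5);R=np.array([[np.cos(th),np.sin(th)],[-np.sin(th),np.cos(th)]])
for n,a,b in [('RL',(38,102),(277,278)),('FL',(80,350),(332,102)),('FR',(340,300),(112,62)),('hL',(127,270),(271,106)),('hR',(278,243),(145,80))]:
    p,e=tri(ct,T(*a),cs,S(*b));z=.133 if n[0]=='h' else .1
    q=plane(ct,T(*a),z)[:2]
    print(n,np.round(p*1e3,1),'e',round(e*1e3,1),'stopfr tri',np.round(R@(p[:2]-O)*1e3,1),'top@z',np.round(R@(q-O)*1e3,1),np.round(q*1e3,1))
# handle by mask: dark pixels in top crop
im=cv2.cvtColor(ct["color"],cv2.COLOR_RGB2GRAY)
c=np.mean([T(127,270),T(278,243)],0)
m=np.zeros_like(im);x0,y0=int(c[0])-27,int(c[1])-9
m[y0:y0+20,x0:x0+54]=(im[y0:y0+20,x0:x0+54]<45)*255
cn=max(cv2.findContours(m,0,1)[0],key=cv2.contourArea);r=cv2.minAreaRect(cn);print(r,c)
bx=cv2.boxPoints(r);w=[plane(ct,p,.133)[:2] for p in bx];w=np.array([R@(v-O)*1e3 for v in w]);print(np.round(w,1),w.mean(0), 'world',O*1e3+R.T@w.mean(0))
E
python3 m2.py
```

```text
RL [655.5 108.7  99.2] e 2.6 stopfr tri [1.000e-01 1.872e+02] top@z [  0.2 185.9] [655.8 107.5]
FL [477.5  76.9  98.9] e 4.1 stopfr tri [-180.7  188.4] top@z [-181.1  190.4] [476.7  78.8]
FR [ 512.1 -111.1   94.5] e 7.1 stopfr tri [-181.    -2.7] top@z [-182.2    1.6] [ 510.1 -107. ]
hL [530.4  45.3 133. ] e 0.7 stopfr tri [-134.4  147.7] top@z [-134.5  148. ] [530.3  45.6]
hR [547.9 -59.6 131.9] e 0.7 stopfr tri [-136.3   41.4] top@z [-136.3   41.2] [548.  -59.8]
((350.57403564453125, 221.89138793945312), (5.470526695251465, 42.3301887512207), 79.28687286376953) [350.88888889 220.88888889]
[[-130.5  148.8]
 [-131.2   42.6]
 [-145.    43. ]
 [-144.2  149. ]] [-137.71703506   95.85609578] world [536.62066344  -6.24595966]
```

Request:
{"method": "carry_out", "body": {"series": [{"delta_rot":[0,0,0],"travel":[0.2,-0.94,0],"fingers":-0.2},{"delta_rot":[0,0,0],"travel":[0.2,-0.94,0],"fingers":-0.2},{"delta_rot":[0,0,0],"travel":[0.2,-0.94,0],"fingers":-0.2},{"delta_rot":[0,0,0],"travel":[0.2,-0.94,0],"fingers":-0.2},{"delta_rot":[0,0,0],"travel":[0.2,-0.94,0],"fingers":-0.2}]}}

```text
clock: 16.18
tcp_pos: [0.518, 0.0853, 0.1939]
orientation: [0.0, 0.64, 0.768, 0.0]
wrist_force: [0.5, 0.1, -0.0]
finger_gap: 0.0514
grip_force: 0.0
```

Request:
{"method": "carry_out", "body": {"series": [{"delta_rot":[0,0,0],"travel":[0.2,-0.94,0],"fingers":-0.2},{"delta_rot":[0,0,0],"travel":[0.2,-0.94,0],"fingers":-0.2},{"delta_rot":[0,0,0],"travel":[0.2,-0.94,0],"fingers":-0.2},{"delta_rot":[0,0,0],"travel":[0.2,-0.94,0],"fingers":-0.2},{"delta_rot":[0,0,0],"travel":[0,0,0],"fingers":-0.2}]}}

```text
clock: 16.8
tcp_pos: [0.5379, -0.0093, 0.1938]
orientation: [0.0, 0.641, 0.767, -0.0]
wrist_force: [-0.3, 1.1, -0.5]
finger_gap: 0.0509
grip_force: 0.0
```

```bash
python3 - <<'E'
from h import *
s=env.get_state();print(s["tcp_pos"],s["wrist_force"]);print(cv2.Rodrigues(np.eye(3))[0].T)
w,x,y,z=s["orientation"];from scipy.spatial.transform import Rotation as Ro
print(Ro.from_quat([x,y,z,w]).as_matrix().round(4))
E
```

```text
[ 0.5378908  -0.0092639   0.19377374] [-0.27008515  1.13532153 -0.52894762]
[[0. 0. 0.]]
[[-1.773e-01  9.842e-01  7.000e-04]
 [ 9.842e-01  1.773e-01 -6.000e-04]
 [-7.000e-04  6.000e-04 -1.000e+00]]
```

Request:
{"method": "carry_out", "body": {"series": [{"delta_rot":[0,0,0.06],"travel":[-0.05,0.11,-0.85],"fingers":-0.2},{"delta_rot":[0,0,0],"travel":[0,0,-0.85],"fingers":-0.2},{"delta_rot":[0,0,0],"travel":[0,0,-0.85],"fingers":-0.2},{"delta_rot":[0,0,0],"travel":[0,0,-0.85],"fingers":-0.2},{"delta_rot":[0,0,0],"travel":[0,0,0],"fingers":-0.2}]}}

```text
clock: 17.42
tcp_pos: [0.5343, -0.0038, 0.1073]
orientation: [-0.002, 0.638, 0.77, -0.001]
wrist_force: [-0.5, -0.4, 1.2]
finger_gap: 0.0509
grip_force: 0.0
```

Request:
{"method": "carry_out", "body": {"series": [{"delta_rot":[0,0,0],"travel":[0,0,0],"fingers":0.5},{"delta_rot":[0,0,0],"travel":[0,0,0],"fingers":0.55},{"delta_rot":[0,0,0],"travel":[0,0,0],"fingers":0.6}], "squeeze": 20}}

```text
clock: 17.8
tcp_pos: [0.537, -0.0042, 0.11]
orientation: [0.001, 0.638, 0.77, 0.001]
wrist_force: [2.1, 1.1, 1.7]
finger_gap: 0.0168
grip_force: 1.0
```

Request:
{"method": "carry_out", "body": {"series": [{"delta_rot":[0,0,0],"travel":[0,0,0],"fingers":0.64},{"delta_rot":[0,0,0],"travel":[0,0,0],"fingers":0.7},{"delta_rot":[0,0,0],"travel":[0,0,0],"fingers":0.8},{"delta_rot":[0,0,0],"travel":[0,0,0],"fingers":1}]}}

```text
clock: 18.3
tcp_pos: [0.5382, -0.004, 0.1102]
orientation: [0.002, 0.638, 0.77, 0.002]
wrist_force: [6.9, 2.7, 1.6]
finger_gap: 0.0136
grip_force: 20.5
```

Request:
{"method": "carry_out", "body": {"series": [{"delta_rot":[0,0,0],"travel":[0,0,0],"fingers":1},{"delta_rot":[0,0,0],"travel":[0,0,0],"fingers":1}], "squeeze": 50}}

```text
clock: 18.55
tcp_pos: [0.5382, -0.004, 0.1102]
orientation: [0.002, 0.638, 0.77, 0.002]
wrist_force: [5.6, 2.6, 2.2]
finger_gap: 0.0128
grip_force: 50.3
```

Request:
{"method": "carry_out", "body": {"series": [{"delta_rot":[0,0,0],"travel":[0.08,0.005,0],"fingers":1},{"delta_rot":[0,0,0],"travel":[0.08,0.005,0],"fingers":1},{"delta_rot":[0,0,0],"travel":[0,0,0],"fingers":1}]}}

```text
clock: 18.92
tcp_pos: [0.5382, -0.004, 0.1102]
orientation: [-0.0, 0.638, 0.77, -0.001]
wrist_force: [-5.5, 0.1, 11.8]
finger_gap: 0.0129
grip_force: 51.7
```

Request:
{"method": "carry_out", "body": {"series": [{"delta_rot":[0,0,0],"travel":[0,0,0.04],"fingers":1},{"delta_rot":[0,0,0],"travel":[0,0,0.04],"fingers":1}]}}

```text
clock: 19.18
tcp_pos: [0.5382, -0.004, 0.1103]
orientation: [-0.001, 0.638, 0.77, -0.001]
wrist_force: [-0.8, -0.5, -3.1]
finger_gap: 0.0133
grip_force: 49.6
```

Request:
{"method": "carry_out", "body": {"series": [{"delta_rot":[0,0,0],"travel":[0,0,0.04],"fingers":1}]}}

```text
clock: 19.3
tcp_pos: [0.5383, -0.004, 0.1105]
orientation: [-0.001, 0.638, 0.77, -0.001]
wrist_force: [-0.4, -1.4, -8.4]
finger_gap: 0.013
grip_force: 49.0
```

Request:
{"method": "carry_out", "body": {"series": [{"delta_rot":[0,0,0],"travel":[0.086,-0.025,0.01],"fingers":1}]}}

```text
clock: 19.42
tcp_pos: [0.5383, -0.004, 0.1104]
orientation: [-0.003, 0.638, 0.77, -0.002]
wrist_force: [-11.3, 1.3, -1.8]
finger_gap: 0.013
grip_force: 50.0
```

Request:
{"method": "carry_out", "body": {"series": [{"delta_rot":[0,0,0],"travel":[0,0,0.012],"fingers":1}]}}

```text
clock: 19.55
tcp_pos: [0.5382, -0.0039, 0.1105]
orientation: [-0.003, 0.638, 0.77, -0.002]
wrist_force: [-6.3, 1.6, -5.9]
finger_gap: 0.013
grip_force: 49.5
```

Request:
{"method": "carry_out", "body": {"series": [{"delta_rot":[0,0,0],"travel":[0.015,0.003,0.025],"fingers":1}]}}

```text
clock: 19.68
tcp_pos: [0.5383, -0.0039, 0.1108]
orientation: [-0.004, 0.638, 0.77, -0.002]
wrist_force: [-6.9, 0.5, -8.4]
finger_gap: 0.0132
grip_force: 49.2
```

Request:
{"method": "carry_out", "body": {"series": [{"delta_rot":[0,0,0],"travel":[0.015,0.003,0.025],"fingers":1}]}}

```text
clock: 19.8
tcp_pos: [0.5384, -0.0039, 0.111]
orientation: [-0.004, 0.638, 0.77, -0.003]
wrist_force: [-6.8, -1.1, -9.5]
finger_gap: 0.013
grip_force: 49.0
```

Request:
{"method": "carry_out", "body": {"series": [{"delta_rot":[0,0,0],"travel":[0.015,0.003,0.025],"fingers":1}]}}

```text
clock: 19.92
tcp_pos: [0.5385, -0.0039, 0.1114]
orientation: [-0.004, 0.638, 0.77, -0.003]
wrist_force: [-6.7, -1.0, -9.4]
finger_gap: 0.0127
grip_force: 49.1
```

Request:
{"method": "carry_out", "body": {"series": [{"delta_rot":[-0.01,0.054,0],"travel":[0.008,-0.012,0.03],"fingers":1}]}}

```text
clock: 20.05
tcp_pos: [0.5386, -0.0039, 0.1121]
orientation: [-0.006, 0.638, 0.77, -0.005]
wrist_force: [-7.1, 1.3, -9.2]
finger_gap: 0.0126
grip_force: 49.1
```

Request:
{"method": "carry_out", "body": {"series": [{"delta_rot":[-0.01,0.054,0],"travel":[0.008,-0.012,0.03],"fingers":1}]}}

```text
clock: 20.18
tcp_pos: [0.5387, -0.0039, 0.113]
orientation: [-0.008, 0.637, 0.77, -0.007]
wrist_force: [-7.2, 3.0, -5.4]
finger_gap: 0.0132
grip_force: 49.4
```

Request:
{"method": "carry_out", "body": {"series": [{"delta_rot":[-0.01,0.054,0],"travel":[0.008,0,0.03],"fingers":1}]}}

```text
clock: 20.3
tcp_pos: [0.539, -0.0038, 0.1141]
orientation: [-0.01, 0.637, 0.77, -0.009]
wrist_force: [-9.0, 1.7, -3.8]
finger_gap: 0.013
grip_force: 49.7
```

Request:
{"method": "carry_out", "body": {"series": [{"delta_rot":[-0.01,0.054,0],"travel":[0.005,0.001,0.03],"fingers":1},{"delta_rot":[-0.01,0.054,0],"travel":[0.005,0.001,0.03],"fingers":1},{"delta_rot":[-0.01,0.054,0],"travel":[0.005,0.001,0.03],"fingers":1},{"delta_rot":[-0.01,0.054,0],"travel":[0.006,0.001,0.03],"fingers":1}]}}

```text
clock: 20.8
tcp_pos: [0.5399, -0.0037, 0.1177]
orientation: [-0.016, 0.637, 0.77, -0.017]
wrist_force: [-9.1, 3.0, -2.5]
finger_gap: 0.0129
grip_force: 49.9
```

Request:
{"method": "carry_out", "body": {"series": [{"delta_rot":[-0.01,0.054,0],"travel":[0.006,0.001,0.03],"fingers":1},{"delta_rot":[-0.01,0.054,0],"travel":[0.006,0.001,0.03],"fingers":1},{"delta_rot":[-0.01,0.054,0],"travel":[0.007,0.001,0.03],"fingers":1}]}}

```text
clock: 21.18
tcp_pos: [0.5404, -0.0036, 0.12]
orientation: [-0.022, 0.637, 0.77, -0.023]
wrist_force: [-8.1, 2.9, -3.0]
finger_gap: 0.013
grip_force: 49.9
```

Request:
{"method": "carry_out", "body": {"series": [{"delta_rot":[-0.01,0.054,0],"travel":[0.006,0.001,0.03],"fingers":1},{"delta_rot":[-0.01,0.054,0],"travel":[0.006,0.001,0.03],"fingers":1},{"delta_rot":[-0.01,0.054,0],"travel":[0.006,0.001,0.03],"fingers":1},{"delta_rot":[-0.01,0.054,0],"travel":[0.006,0.001,0.03],"fingers":1},{"delta_rot":[-0.01,0.054,0],"travel":[0.007,0.001,0.03],"fingers":1}]}}

```text
clock: 21.8
tcp_pos: [0.5415, -0.0034, 0.1239]
orientation: [-0.03, 0.637, 0.77, -0.033]
wrist_force: [-7.5, 3.3, -2.3]
finger_gap: 0.0128
grip_force: 49.8
```

Request:
{"method": "carry_out", "body": {"series": [{"delta_rot":[-0.01,0.054,0],"travel":[0.006,0.001,0.03],"fingers":1},{"delta_rot":[-0.01,0.054,0],"travel":[0.006,0.001,0.03],"fingers":1},{"delta_rot":[0,0,0],"travel":[0,0,0],"fingers":1}]}}

```text
clock: 22.18
tcp_pos: [0.542, -0.0033, 0.1256]
orientation: [-0.034, 0.637, 0.77, -0.037]
wrist_force: [-8.4, 2.7, -2.0]
finger_gap: 0.0128
grip_force: 49.9
```

```bash
python3 - <<'E'
from h import *
from scipy.spatial.transform import Rotation as Ro
s=env.get_state();print(s["tcp_pos"],s["wrist_force"],s["ft_torque"])
w,x,y,z=s["orientation"];M=Ro.from_quat([x,y,z,w]).as_matrix();print(M.round(4))
g=s["tcp_pos"]-.019*M[:,2];g0=np.array([.5382,-.004,.1293]);print('grasp rise',(g-g0)*1e3)
a=env.read_camera("top")["color"][150:270,295:405,::-1];b=env.read_camera("scene")["color"][140:260,245:355,::-1]
k=3.6
cv2.imwrite("pics/end.png",np.hstack([cv2.resize(i,None,fx=k,fy=k,interpolation=cv2.INTER_CUBIC) for i in(a,b)]))
E
```

```text
[ 0.54197272 -0.00329161  0.12557164] [-8.4303373   2.74161035 -2.04573524] [ 0.57281708  1.60209683 -0.16832399]
[[-0.1874  0.9772 -0.0996]
 [ 0.9823  0.1869 -0.0147]
 [ 0.0043 -0.1006 -0.9949]]
grasp rise [ 5.66453824  0.98689078 15.17517242]
```

View pics/end.png

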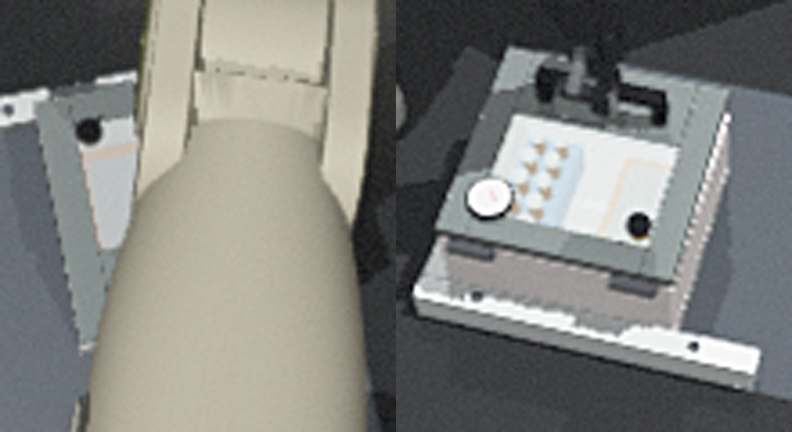

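The end view shows the box's rear corners at the same pixels as before, with the lid's front edge raised: FL in the scene panel went from row 102 to about row 88. The handle rose 15.2 mm, which gives a gap of about 20 mm. The forces are steady, so I'm handing in.

```bash
python3 -c "
from workcell import env
print(env.hand_in())"
```

```text
the job is handed in; nothing more can be done
None
```

The job is handed in: the box sits square against both stops, the gasket is broken free, and the arm is still holding the lid with about 20 mm of front gap (worked out from the measured handle rise); the bottle, rack and jar were not touched.

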